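# Spring open the loads case and load the coil wagon

## Task

Press the sprung lid of the wooden loads case gently down over its catch until it clicks free, take your hand away at once and let the lid swing right up by itself, untouched. Then take the larger, smooth coil out of the case and set it down in the open bay at the left-hand end of the empty coil wagon on the track, lying across the wagon and fully home on its floor between the two cross bars. Leave the smaller coil in the case, the wagon where it stands on its rails and everything else as it is.

Things in the scene. Friction and masses are not known exactly. Their poses are not given: they have to be found in the camera images.
- loads_case: Insert of the light-wood loads case, fixed on a black mat right of the tracks: floor 5 mm thick, 112 (x) x 136 (y) mm inside the case's 6 mm walls (124 x 148 outside, rim about 40 high). A divider (5 mm, 31 high) at y = 0 leaves two compartments, middles at y = +36 and -36, each holding one coil. Origin: centre of the underside; the front is the -x side.
- case_hinge (a point): Nominal middle of the lid's hinge line on the case's rear (+x) edge, 60 mm behind the case's origin and 47 mm up; axes as the case. The flat wooden lid, 128 (x) x 158 (y) mm and 6 mm thick with skirts 11 mm deep at front and sides, lies on it and overhangs the front wall by 6 mm. A damped spring swings it up and back.
- press_point (a point): Nominal spot to press, fixed to the insert, over the catch: on the steel plate at the lid's front middle, 18 mm behind its front edge, 50 mm ahead of the case's origin, 55 mm up. The walls stand on packing: the real lid and catch lie up to 6 mm higher or lower. It gives at 5 N, lets go once pushed 4.5 mm down and let rise, and meets a hard stop at 5 mm. Over 20 N breaks it.
- lid_hinge (a joint): Lid angle in rad: 0 latched, -0.04 or less pressed in far enough, about -0.045 at the stop, 1.9 wide open, leaning back. Freed, it takes about 3 s; its front edge starts at about 0.15 m/s and sweeps an arc of 130 mm radius up and back, so the hand must leave faster or to the front. Pressed too little it stays shut: press again. An open lid pushed down latches again.
- big_coil_mid (a point): The coil to load: the larger, smooth blue-grey wrapped steel coil with two bands, 25 mm long along its axis x, 22 mm in diameter, about 35 g. The point is its centre, 11 mm above the floor it stands on; z up. It starts upright in either compartment, axis about along the case's x. Grasp it across its flat ends.
- small_coil_mid (a point): The other coil, which stays in the case: ribbed dark grey, 24 mm long and 19 mm in diameter. The point is its centre, 9.5 mm above the floor; axes as for the large coil.
- wagon_bay (a point): Where the large coil's centre must come to lie: the middle of the open left-hand end bay of the black coil wagon (155 x 37 x 38 mm, loose, 100 g, on the second track from the back). x along the wagon, y across, z up. The bay is 22 mm long in x between cross bars 6 mm high; its floor is 11 mm below this point. The coil's axis lies across the wagon, its 14 mm wide foot between the bars.
- coil_wagon: The wagon itself; origin at the centre of its underside, x along it, z up; the bay lies 49 mm towards +x, its left-hand end.
- paint_tin: Bystander: small enamel tin, 33 mm across, 28 mm high.
- track_rubber: Bystander: brown block, 24 x 60 x 18 mm.
- red_car: Bystander: red model car, 56 x 21 x 15 mm.
- tweezers: Bystander: steel tweezers, 13 x 120 x 6 mm.
- pencil: Bystander: green pencil, 7 x 166 x 7 mm.

How it is judged (in metres and radians):
On the way, in this order (a step that is already met when the one before it is completed fails the run):
1. the lid has sprung right open by itself (value of joint lid_hinge above 1.6 rad), for 0.2 s.
2. the large coil has been lifted clear of the case (height (world z) of big_coil_mid above 0.06 m), for 0.1 s.
At the end, for the whole second after the job is handed in: The large coil lies at rest on the floor of the wagon's end bay: centre within 8 mm sideways and 4 mm in height of the bay's point, axis within 0.25 rad of straight across; the wagon is upright, the lid stands open (over 1.5 rad) and the small coil is still in the case (horizontal distance between big_coil_mid and wagon_bay below 0.008 m and z of big_coil_mid in the frame of wagon_bay between -0.004 and 0.004 m and angle between the x axis of big_coil_mid and the y axis of wagon_bay, either way round below 0.25 rad and linear speed of coil_wagon below 0.02 m/s and angle between coil_wagon's own z axis and vertical below 0.08 rad and value of joint lid_hinge above 1.5 rad and z of small_coil_mid in the frame of loads_case below 0.03 m and horizontal distance between small_coil_mid and loads_case below 0.08 m); the robot touches nothing.
It fails at once if the lid is pressed with more than 20 N (contact force between any of the fingers, the arm and lid_hinge above 20 N).
It fails at once if the robot touches the lid (over 1 N) while it is swinging up, between 0.25 and 1.5 rad (value of joint lid_hinge between 0.25 and 1.5 rad and contact force between any of the fingers, the arm and lid_hinge above 1 N).
It fails at once if the wagon is shoved more than 25 mm or tipped (distance of coil_wagon from where it was at the start of the episode above 0.025 m or angle between coil_wagon's own z axis and vertical above 0.3 rad).
It fails at once if a bystander or the small coil is moved more than 25 mm (distance of any of small_coil_mid, paint_tin, track_rubber, red_car, tweezers, pencil from where it was at the start of the episode above 0.025 m).
It also fails if it takes over 58 s, if anything falls off the work surface, if the arm or the gripper's body presses on something with over 40 N, if the wrist force passes 120 N, or if a joint passes its speed limit or range.

## Robot

A 7-joint arm with a two-finger parallel gripper is mounted at the origin on a cart in front of the work surface, level with it; the furniture and walls round the work are solid. World frame = base frame: x ahead of the robot, y to its left, z up, the work surface at z = 0. Lengths are in m, angles in degrees, forces in N, time in s.
With the tool pointing down it reaches from about 0.425 to 0.825 m from the base axis. Payload 3.6 kg.
Tool frame: the origin (TCP) lies between the finger pads; the fingertips stand 22 mm ahead of it and the grasp point (between the pads) lies 3 mm ahead of it; z points along the fingers, y is the line along which they close (so a half turn about z gives the same grasp; the last joint's range is limited). The gripper opens to 85 mm and grips with 20 to 120 N. Pads are 22 mm wide; open, the fingers measure 114 mm over their backs; the gripper's body (76 mm by 85 mm) begins 54 mm behind the grasp point. The pads swing forward as they close: fully open they stand 13 mm farther back than shut.
Start: joints at [-67.638, 35.231, -0.722, 81.555, 0.464, 63.22, -2.315], TCP at [0.263, 0.594, 0.253] pointing down, gripper open.
Joint ranges: [-178.69, 178.69], [-17.37, 117.87], [-77.05, 75.6], [15.02, 138.74], [-78.02, 258.01], [0.78, 113.62], [-162.83, 162.83]. Speed limits (degrees/s): [159.86, 159.86, 180, 180, 180, 180, 180].

## Interface

Orientations are given as a 3x3 rotation matrix whose columns are the frame's x, y, z axes.
In Python, from bench import r gives the robot as it stands. The module is installed in compiled form; this text tells all that it offers. Calls block until the motion is done:
- r.goto(position, orientation): joint-space move of the TCP to a pose.
- r.move_l(position, orientation=None, speed=0.15): straight line of the TCP; orientation=None keeps the orientation; speed is the mean speed in m/s.
- r.goto_joints(angles): joint-space move.
- r.gripper_to(opening): opening from 0.0 (shut) to 1.0 (fully open); the grip force is fixed at half the most; returns when the fingers have stopped.
- r.sleep(seconds).
- r.solve_ik(position, orientation): joint angles nearest the present ones, or None.
- r.get_obs(): the state.
- r.get_image(name): name is "scene" or "top" or "wrist"; returns the picture (480x640x3 uint8, red, green, blue); there is no depth.
- r.camera_model(name): a dict with "camera_matrix" (3x3 intrinsics, pixels), "extrinsics" (4x4, takes a point from world to camera coordinates); the wrist camera has in their place "hand_eye" (4x4, takes a point from camera to tool coordinates, whose origin is the TCP and whose axes are the flange's). Camera axes: x right, y down, z forward; pixel columns grow to the right and rows downward; lengths in m; the calibration is good to about 2 mm. A picture is of the moment at which its call begins: read the wrist's pose just before it. camera_model takes no time and is no camera call.
A pose or a line that the arm cannot do raises r.IKError and nothing moves.
- r.finish_job(): hands the job in; it is judged then, once.
The state is a dict: "clock": time; "q": joint angles; "qd": joint speeds; "tau": joint torques, N m; "eef_pos": TCP position; "eef_rot": TCP orientation; "contact_force": force on the tool from outside, world axes, zero at the start; "torque": the same for the moment, N m; "gripper_width": opening from 0.0 (shut) to 1.0 (fully open); "gripper_force": force on a finger pad.
Only numpy, scipy, OpenCV 4.12 (cv2) and the standard library are available. Lean on these libraries where they do the work, as an engineer would, in place of code of your own. Each camera call takes 0.05 s, during which the arm holds its last target. There are 200 camera calls.

## Working session

There is one attempt and no reset: what is moved stays moved. The work goes in short steps, each a Python script; the robot and the scene stay as the last script left them, time stands still between calls to the robot, and variables do not carry over. Pictures are saved under pics/ and viewed, at most 11 in all, crops included, and the job is handed in when it is done.

```bash
mkdir -p pics
python3 - <<'E'
from bench import r
import cv2,numpy as np
for n in("scene","top"):
    cv2.imwrite(f"pics/{n}0.png",r.get_image(n)[:,:,::-1])
    m=r.camera_model(n);print(n,np.round(m["camera_matrix"],1).tolist(),np.round(m["extrinsics"],4).tolist())
print(np.round(r.camera_model("wrist")["hand_eye"],4).tolist(), np.round(r.camera_model("wrist")["camera_matrix"],1).tolist())
o=r.get_obs();print(o["eef_rot"],o["clock"],o["contact_force"])
E
```

```text
scene [[445.8, 0.0, 318.5], [0.0, 445.8, 243.4], [0.0, 0.0, 1.0]] [[0.6228, -0.7823, -0.0096, -0.3765], [-0.5858, -0.4582, -0.6684, 0.2792], [0.5185, 0.4219, -0.7437, 0.8556], [0.0, 0.0, 0.0, 1.0]]
top [[506.0, 0.0, 319.5], [0.0, 506.0, 232.8], [0.0, 0.0, 1.0]] [[0.1106, -0.9939, 0.0001, -0.126], [-0.9733, -0.1083, -0.2023, 0.4519], [0.2011, 0.0222, -0.9793, 1.0968], [0.0, 0.0, 0.0, 1.0]]
[[0.0008, -0.9626, -0.271, 0.0687], [1.0, 0.0012, -0.0013, -0.0016], [0.0016, -0.271, 0.9626, -0.1205], [0.0, 0.0, 0.0, 1.0]] [[409.2, 0.0, 325.2], [0.0, 409.2, 244.7], [0.0, 0.0, 1.0]]
[[-9.14434807e-01  4.04732169e-01 -9.24663569e-04]
 [ 4.04733225e-01  9.14432292e-01 -2.14483865e-03]
 [-2.25429726e-05 -2.33555718e-03 -9.99997272e-01]] 0.1 [0.13658898 0.94840341 0.63469665]
```

View pics/top0.png

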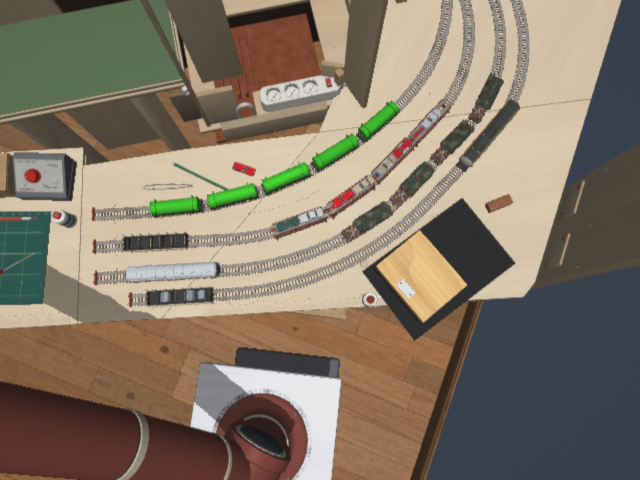

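View pics/scene0.png

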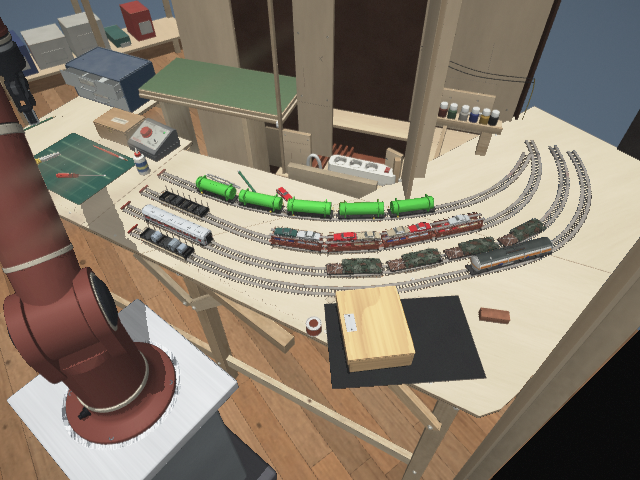

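The top view shows the lid with its steel plate at about (406,287) and its corners at (376,268), (422,232), (466,280) and (420,320). The empty wagon spans (124–187, 241). Next I cast rays from these and go in for close wrist views.

```bash
cat > h.py <<'E'
from bench import r
import cv2,numpy as np
def cam(n):
    m=r.camera_model(n);K=m["camera_matrix"]
    if n=="wrist":
        o=r.get_obs();T=np.eye(4);T[:3,:3]=o["eef_rot"];T[:3,3]=o["eef_pos"]
        return np.array(K),T@np.array(m["hand_eye"])
    return np.array(K),np.linalg.inv(np.array(m["extrinsics"]))
def cast(c,uv,z):
    K,T=c;uv=np.atleast_2d(np.array(uv,float))
    d=(T[:3,:3]@np.linalg.inv(K)@np.c_[uv,np.ones(len(uv))].T).T
    return T[:3,3]+d*((z-T[2,3])/d[:,2:])
def rot(yaw): # tool down, tool x axis at world yaw (deg)
    a=np.radians(yaw);c,s=np.cos(a),np.sin(a)
    return np.array([[c,s,0],[s,-c,0],[0,0,-1.]])
def look(name):
    c=cam("wrist");im=r.get_image("wrist")
    cv2.imwrite(f"pics/{name}.png",im[:,:,::-1]);np.savez(f"pics/{name}.npz",K=c[0],T=c[1],im=im);return c,im
def load(name):
    d=np.load(f"pics/{name}.npz");return (d["K"],d["T"]),d["im"]
E
python3 - <<'E'
from h import *
c=cam("top")
print("lid",cast(c,[(376,268),(422,232),(466,280),(420,320),(406,287)],.055).round(3))
print("wagon",cast(c,[(124,236),(124,248),(187,235),(187,247)],.038).round(3))
print("rail, rubber,tin",cast(c,[(150,273),(499,203),(370,299)],.03).round(3))
for p,y in (([.62,-.2,.3],-50),([.62,-.2,.3],130),([.7,.29,.3],0),([.7,.29,.3],180),([.7,.29,.3],90),([.7,.29,.3],-90),([.7,.29,.3],-100),([.7,.29,.1],-95),([.55,-.15,.06],130),([.55,-.15,.06],-50),([.55,-.15,.06],40)):
    q=r.solve_ik(p,rot(y));print(p,y,None if q is None else np.round(q,0))
E
```

```text
lid [[ 0.396 -0.208  0.055]
 [ 0.488 -0.304  0.055]
 [ 0.391 -0.407  0.055]
 [ 0.294 -0.313  0.055]
 [ 0.362 -0.277  0.055]]
wagon [[0.408 0.366 0.038]
 [0.381 0.36  0.038]
 [0.426 0.224 0.038]
 [0.399 0.219 0.038]]
rail, rubber,tin [[ 0.332  0.295  0.03 ]
 [ 0.583 -0.481  0.03 ]
 [ 0.329 -0.204  0.03 ]]
[0.62, -0.2, 0.3] -50 [-14.  46.  65.  78. -41.  81. -90.]
[0.62, -0.2, 0.3] 130 [  2.  35.  26.  78. -16.  71.  69.]
[0.7, 0.29, 0.3] 0 [-39.  49.  41.  55. -30.  85. -97.]
[0.7, 0.29, 0.3] 180 [-22.  45.  -5.  54.   3.  81.  64.]
[0.7, 0.29, 0.3] 90 [-31.  46.  17.  54. -12.  81. -17.]
[0.7, 0.29, 0.3] -90 [-13.  47. -28.  54.  20.  83. 144.]
[0.7, 0.29, 0.3] -100 [-14.  47. -25.  54.  18.  83. 135.]
[0.7, 0.29, 0.1] -95 [-12.  56. -28.  68.  26.  62. 133.]
[0.55, -0.15, 0.06] 130 [ 11.  43.   4. 106.  -5.  32.  58.]
[0.55, -0.15, 0.06] -50 [-21.  61.  65. 107. -66.  60. -68.]
[0.55, -0.15, 0.06] 40 [ -0.  45.  21. 106. -27.  35. -12.]
```

```bash
python3 - <<'E'
from h import *
r.goto([.40,.33,.26],rot(97)); c,im=look("wag")
r.gripper_to(0.0)
r.goto([.39,-.30,.30],rot(44)); look("case")
o=r.get_obs();print(o["clock"],o["q"].round(0) if hasattr(o["q"],"round") else o["q"])
E
python3 -c "
import cv2
a=cv2.imread('pics/wag.png');b=cv2.imread('pics/case.png')
import numpy as np;cv2.imwrite('pics/b1.png',np.vstack([cv2.resize(a,(400,300)),cv2.resize(b,(400,300))]))"
```

```text
4.3667 [ -4.  27.  59. 104. -26.  64.  18.]
```

View pics/wag.png

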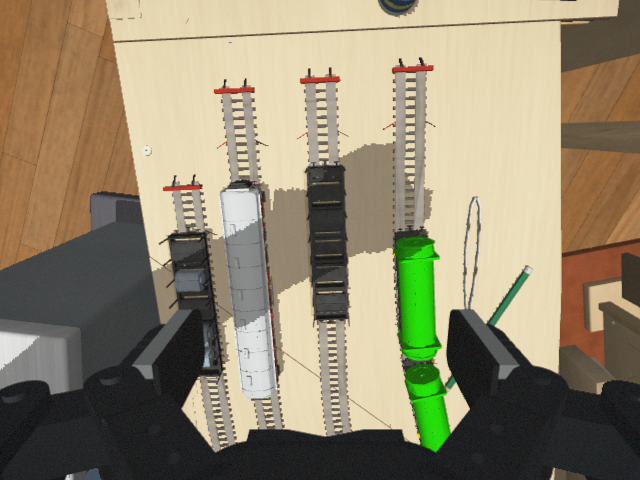

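View pics/case.png

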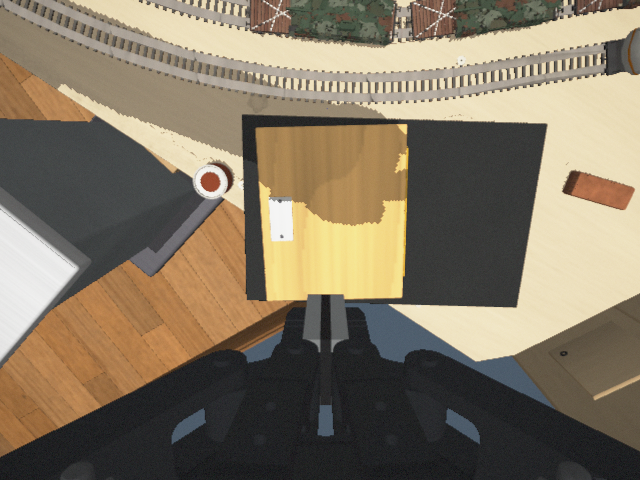

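The wagon is at columns 307–346, rows 167–318. The lid's corners are at (256,127), (407,124), (403,297) and (266,300), and its plate is centred at about (281,219). I'll measure both and zoom in on the wagon.

Run:
```python
from h import *
c,im=load("case")
hsv=cv2.cvtColor(im,cv2.COLOR_RGB2HSV)
# steel plate: light, unsaturated, inside lid
m=((hsv[...,1]<40)&(hsv[...,2]>150)).astype(np.uint8);m[:150]=0;m[280:]=0;m[:,:262]=0;m[:,310:]=0
pl=cv2.minAreaRect(cv2.findNonZero(m));print("plate px",pl)
print("plate",cast(c,[pl[0]],.057).round(4))
P=cast(c,[(256,127),(407,124),(403,297),(266,300)],.057);print(P.round(4))
for a,b in((0,1),(3,2),(0,3),(1,2)):
    d=P[b]-P[a];print(np.linalg.norm(d[:2]).round(4),np.degrees(np.arctan2(d[1],d[0])).round(1))
c,im=load("wag")
cv2.imwrite("pics/wagz.png",cv2.resize(im[150:340,290:365,::-1],None,fx=3,fy=3,interpolation=cv2.INTER_CUBIC))
P=cast(c,[(307,167),(344,167),(314,318),(346,318)],.038);print(P.round(4))
```

```text
plate px ((280.5, 218.5), (43.0, 23.0), 90.0)
plate [[ 0.3555 -0.2779  0.057 ]]
[[ 0.3997 -0.209   0.057 ]
 [ 0.4912 -0.2996  0.057 ]
 [ 0.3807 -0.4137  0.057 ]
 [ 0.287  -0.3218  0.057 ]]
0.1287 -44.7
0.1312 -44.5
0.1594 -135.0
0.1588 -134.1
[[0.3784 0.3672 0.038 ]
 [0.4087 0.371  0.038 ]
 [0.4004 0.2325 0.038 ]
 [0.4295 0.2362 0.038 ]]
```

View pics/wagz.png

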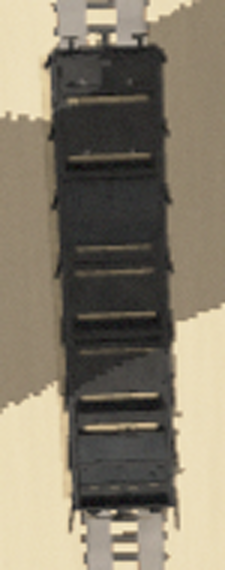

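Run:
```python
from h import *
for y in (45.4,-134.6,135.4,-44.6):
  for p in ([.356,-.278,.078],[.356,-.278,.30],[.32,-.243,.26],[.356,-.278,.11]):
    q=r.solve_ik(p,rot(y));print(y,p,None if q is None else np.round(q,0))
y=-134.6
```

```text
45.4 [0.356, -0.278, 0.078] [ 11.  40.  37. 124. -48.  31.  40.]
45.4 [0.356, -0.278, 0.3] [ -8.  23.  61. 110. -23.  61.  18.]
45.4 [0.32, -0.243, 0.26] [-11.  21.  62. 120. -24.  52.  19.]
45.4 [0.356, -0.278, 0.11] [  8.  37.  42. 123. -44.  36.  37.]
-134.6 [0.356, -0.278, 0.078] [  -5.   60.   74.  125.  -71.   61. -114.]
-134.6 [0.356, -0.278, 0.3] [ 81.  26. -66. 107.  26.  64. 141.]
-134.6 [0.32, -0.243, 0.26] [ 82.  24. -65. 118.  26.  55. 138.]
-134.6 [0.356, -0.278, 0.11] [  -6.   55.   74.  123.  -65.   60. -119.]
135.4 [0.356, -0.278, 0.078] [ 23.  36.  18. 124. -27.  24. 108.]
135.4 [0.356, -0.278, 0.3] [  9.  17.  34. 109. -11.  57.  94.]
135.4 [0.32, -0.243, 0.26] [  6.  15.  35. 119. -11.  49.  93.]
135.4 [0.356, -0.278, 0.11] [ 21.  33.  21. 123. -24.  29. 106.]
-44.6 [0.356, -0.278, 0.078] [ -1.  50.  60. 125. -65.  47. -32.]
-44.6 [0.356, -0.278, 0.3] [-10.  25.  65. 110. -26.  62. -69.]
-44.6 [0.32, -0.243, 0.26] [-13.  23.  65. 120. -26.  53. -68.]
-44.6 [0.356, -0.278, 0.11] [ -3.  48.  65. 123. -60.  51. -35.]
```

Run:
```python
from h import *
R=rot(45.4);p=np.array([.356,-.278,.0])
r.goto(p+[0,0,.13],R); r.move_l(p+[0,0,.095],speed=.1); r.sleep(.2)
f0=np.mean([r.get_obs()["contact_force"] for _ in range(3)],0);z=.095;zc=None;log=[]
while z>.06:
    z-=.001 if zc is None else .0004
    r.move_l(p+[0,0,z],R,speed=.03)
    o=r.get_obs();f=o["contact_force"][2]-f0[2];pz=o["eef_pos"][2];log.append((round(z,4),round(pz,4),round(f,1)))
    if zc is None and abs(f)>2: zc=pz
    if abs(f)>14 or (zc is not None and zc-pz>.0049): break
r.move_l([.335,-.257,.28],R,speed=.5)
o=r.get_obs();t=o["clock"];print(log[-22:],zc,t)
r.sleep(2.5)
r.goto([.40,-.315,.30],R)
look("open");print(r.get_obs()["clock"])
```

```text
[(0.092, np.float64(0.0919), np.float64(0.5)), (0.091, np.float64(0.0909), np.float64(-0.1)), (0.09, np.float64(0.0899), np.float64(0.7)), (0.089, np.float64(0.0889), np.float64(0.9)), (0.088, np.float64(0.088), np.float64(0.6)), (0.087, np.float64(0.0869), np.float64(0.8)), (0.086, np.float64(0.086), np.float64(1.0)), (0.085, np.float64(0.085), np.float64(0.6)), (0.084, np.float64(0.0842), np.float64(4.6)), (0.0836, np.float64(0.0837), np.float64(4.9)), (0.0832, np.float64(0.0832), np.float64(4.6)), (0.0828, np.float64(0.0828), np.float64(5.1)), (0.0824, np.float64(0.0823), np.float64(4.5)), (0.082, np.float64(0.082), np.float64(4.6)), (0.0816, np.float64(0.0816), np.float64(4.4)), (0.0812, np.float64(0.0811), np.float64(4.0)), (0.0808, np.float64(0.0808), np.float64(4.6)), (0.0804, np.float64(0.0804), np.float64(5.3)), (0.08, np.float64(0.08), np.float64(4.7)), (0.0796, np.float64(0.0796), np.float64(6.5)), (0.0792, np.float64(0.0794), np.float64(6.5)), (0.0788, np.float64(0.0792), np.float64(9.3))] 0.08416189244817106 12.3583
15.3583
```

View pics/open.png

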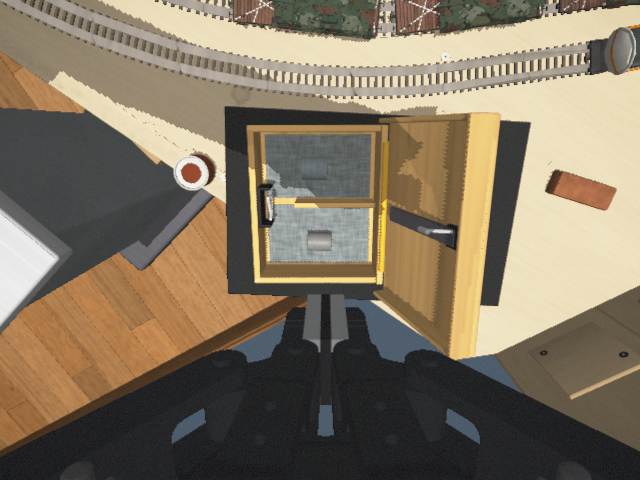

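The lid is fully open. The two coils are at about (314,168) and (320,240). I'll take a closer look to tell which is which.

Run:
```python
from h import *
R=rot(45.4)
r.move_l([.365,-.35,.24],R,speed=.25); c,im=look("coils")
cc,_=load("open");print(cast(cc,[(314,168),(320,240)],.018).round(4))
g=cast(cc,[(314,168),(320,240)],.018)
K,T=c;q=(np.linalg.inv(T)@np.c_[g,np.ones(2)].T)[:3];uv=(K@q)[:2]/q[2];print(uv.T.round(0),r.get_obs()["clock"])
u0,v0=uv.mean(1).astype(int);y0=max(0,v0-90)
cv2.imwrite("pics/coilz.png",cv2.resize(im[y0:v0+90,max(0,u0-100):u0+100,::-1],None,fx=3,fy=3));print(max(0,u0-100),y0)
```

```text
[[ 0.414  -0.2867  0.018 ]
 [ 0.3672 -0.3421  0.018 ]]
[[313. 114.]
 [320. 203.]] 15.8667
216 68
```

View pics/coilz.png

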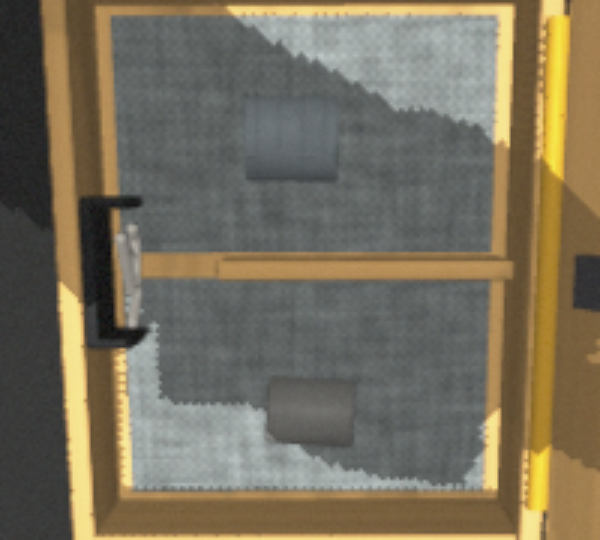

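The big blue-grey coil is the upper one, centred at crop (292,138), which is about (313,114) in the full image. It measures about 26 mm long, as it should. Grasp it now.

Run:
```python
from h import *
c,_=load("coils");R=rot(45.4)
p=cast(c,[(313.3,114)],.018)[0];print(p.round(4))
p[2]=0
print(r.solve_ik([.40,.34,.08],rot(97)) is not None,r.solve_ik(p+[0,0,.035],R) is not None)
r.gripper_to(.6)
r.goto(p+[0,0,.14],R); r.move_l(p+[0,0,.035],R,speed=.12)
o=r.get_obs();print(o["eef_pos"].round(4),o["contact_force"].round(1))
r.gripper_to(0.0)
o=r.get_obs();print(o["gripper_width"],o["gripper_force"],o["contact_force"].round(1))
r.move_l(p+[0,0,.2],R,speed=.2)
o=r.get_obs();print(o["gripper_width"],o["gripper_force"],o["clock"])
r.goto([.405,.29,.20],rot(97)); look("bay1"); o=r.get_obs();print(o["gripper_width"],o["clock"])
```

```text
[ 0.4141 -0.287   0.018 ]
True True
[ 0.4144 -0.2876  0.0357] [ 0.1 -0.5  0.2]
0.2687756651216277 59.94328871369362 [0.2 1.2 6. ]
0.26456109767566577 59.39791861921549 19.3417
0.26863363272038027 21.4667
```

View pics/bay1.png

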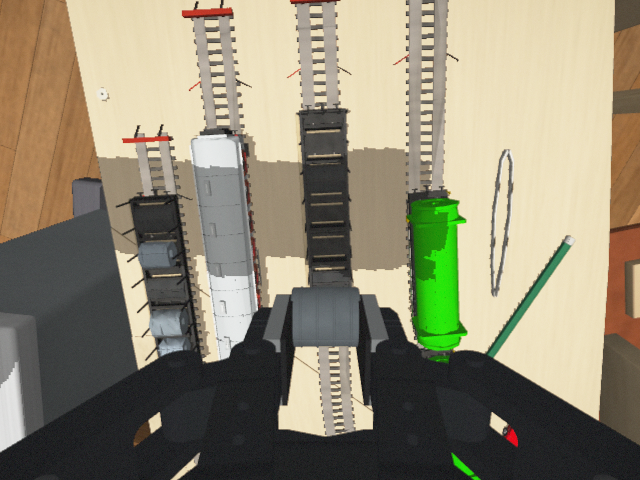

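The coil is held level between the pads, at about (327,318). The wagon's left end is at (300–348, 110), with bar strips below it. Next I triangulate the strips from the two views.

Run:
```python
from h import *
from scipy.signal import find_peaks
S={}
for n,(ua,ub,va,vb) in {"wag":(312,342,160,325),"bay1":(308,342,100,285)}.items():
    c,im=load(n);h=cv2.cvtColor(im,cv2.COLOR_RGB2HSV).astype(int)
    sub=im[va:vb,ua:ub].astype(int);w=sub[...,0]-sub[...,2] # wood: red-blue
    pr=np.median(w,1);pk,_=find_peaks(pr,height=12,distance=3)
    L=[]
    for k in pk:
        cols=np.where(w[max(0,k-1):k+2].max(0)>.5*pr[k])[0]+ua
        ws=pr[max(0,k-2):k+3];L.append((cols.mean(),va+(ws*np.arange(max(0,k-2),k+3)).sum()/ws.sum()))
    S[n]=(c,np.array(L));print(n,np.array(L).round(1).tolist())
for z in(.02,.026,.032,.038):
    for n in S: print(z,n,cast(*[S[n][0],S[n][1]],z)[:,:2].round(4).tolist())
c,im=load("bay1")
cv2.imwrite("pics/bayz.png",cv2.resize(im[95:225,280:370,::-1],None,fx=4.5,fy=4.5,interpolation=cv2.INTER_CUBIC))
```

```text
wag [[326.7, 163.4], [325.0, 182.8], [326.0, 201.9], [327.0, 232.3], [327.5, 240.2], [328.0, 254.5], [328.5, 266.5], [329.0, 281.6], [328.8, 291.8], [326.5, 320.7]]
bay1 [[324.3, 106.9], [323.5, 131.0], [324.0, 155.3], [324.5, 163.3], [326.0, 193.5], [326.0, 203.8], [326.5, 221.9], [326.5, 236.4], [327.5, 255.4], [327.3, 268.0]]
0.02 wag [[0.3944, 0.3707], [0.3951, 0.3539], [0.3981, 0.3373], [0.4025, 0.3097], [0.4039, 0.3025], [0.4061, 0.289], [0.4081, 0.2775], [0.4105, 0.2627], [0.4116, 0.2525], [0.4133, 0.2225]]
0.02 bay1 [[0.3945, 0.3699], [0.3958, 0.3538], [0.3982, 0.3371], [0.3992, 0.3315], [0.4029, 0.3099], [0.4039, 0.3023], [0.4059, 0.2887], [0.4073, 0.2775], [0.4098, 0.2626], [0.4109, 0.2524]]
0.026 wag [[0.3944, 0.3712], [0.395, 0.3547], [0.3979, 0.3383], [0.4023, 0.3112], [0.4037, 0.3041], [0.4059, 0.2908], [0.4078, 0.2795], [0.4101, 0.265], [0.4113, 0.2549], [0.4129, 0.2254]]
0.026 bay1 [[0.3945, 0.3696], [0.3959, 0.3538], [0.3982, 0.3374], [0.3992, 0.332], [0.4028, 0.3108], [0.4037, 0.3033], [0.4057, 0.29], [0.407, 0.2791], [0.4096, 0.2644], [0.4106, 0.2545]]
0.032 wag [[0.3943, 0.3716], [0.3949, 0.3554], [0.3978, 0.3393], [0.4021, 0.3127], [0.4035, 0.3057], [0.4056, 0.2927], [0.4075, 0.2815], [0.4098, 0.2672], [0.4109, 0.2574], [0.4125, 0.2284]]
0.032 bay1 [[0.3946, 0.3693], [0.3959, 0.3538], [0.3981, 0.3378], [0.3991, 0.3325], [0.4027, 0.3117], [0.4036, 0.3044], [0.4055, 0.2913], [0.4068, 0.2806], [0.4093, 0.2663], [0.4104, 0.2565]]
0.038 wag [[0.3942, 0.3721], [0.3948, 0.3562], [0.3977, 0.3403], [0.4019, 0.3142], [0.4032, 0.3073], [0.4053, 0.2945], [0.4072, 0.2836], [0.4094, 0.2695], [0.4105, 0.2598], [0.4121, 0.2313]]
0.038 bay1 [[0.3946, 0.3691], [0.3959, 0.3539], [0.3981, 0.3382], [0.3991, 0.333], [0.4026, 0.3126], [0.4034, 0.3055], [0.4053, 0.2927], [0.4066, 0.2822], [0.4091, 0.2681], [0.4101, 0.2586]]
```

View pics/bayz.png

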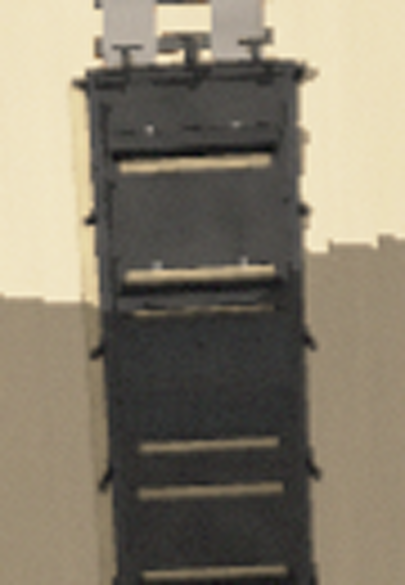

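Run:
```python
from h import *
c,im=load("bay1")
g=cast(c,[(326,317)],.182)[0];R0=rot(97);print("coil in tool",(R0.T@(g-np.array([.405,.29,.2]))).round(4))
R=rot(98.8);p=np.array([.3968,.3456,0])
r.goto(p+[0,0,.12],R); r.move_l(p+[0,0,.062],R,speed=.1); r.sleep(.2)
f0=np.mean([r.get_obs()["contact_force"] for _ in range(3)],0);z=.062;log=[]
while z>.036:
    z-=.001; r.move_l(p+[0,0,z],R,speed=.03); o=r.get_obs();f=o["contact_force"]-f0
    log.append((round(z,4),*f.round(1)))
    if f[2]>3: break
print(log[-5:],o["clock"],o["eef_pos"])
```

```text
coil in tool [-0.0012 -0.      0.018 ]
[(0.048, np.float64(-0.6), np.float64(0.6), np.float64(-0.0)), (0.047, np.float64(-0.1), np.float64(-0.3), np.float64(0.4)), (0.046, np.float64(-0.6), np.float64(-0.4), np.float64(-0.4)), (0.045, np.float64(-0.7), np.float64(0.0), np.float64(-0.5)), (0.044, np.float64(-1.9), np.float64(-0.1), np.float64(3.7))] 27.375 [0.39687403 0.34560905 0.04466958]
```

Run:
```python
from h import *
R=rot(98.8);p=np.array([.3968,.3456,0])
r.gripper_to(.42); r.sleep(.3)
r.move_l(p+[0,0,.16],R,speed=.12)
r.goto([.405,.29,.20],rot(97)); c,im=look("done1");print(r.get_obs()["clock"])
cv2.imwrite("pics/donez.png",cv2.resize(im[95:225,270:380,::-1],None,fx=4.5,fy=4.5,interpolation=cv2.INTER_CUBIC))
```

```text
29.5083
```

View pics/donez.png

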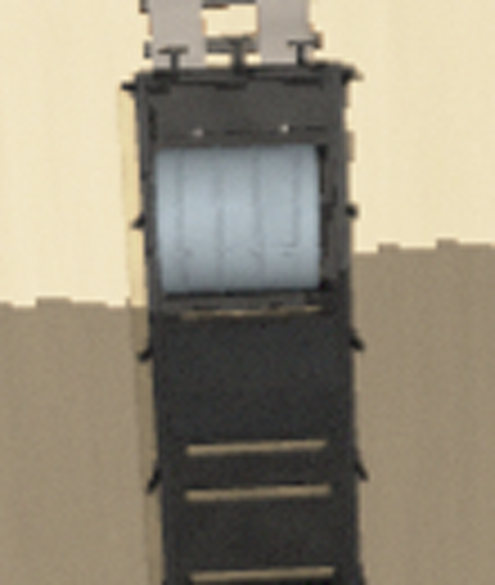

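Run:
```python
from h import *
c,im=load("done1")
m=((im[...,2].astype(int)-im[...,0]>8)&(im[...,2]>110)).astype(np.uint8);m[:110]=0;m[200:]=0;m[:,:285]=0;m[:,:][:,362:]=0
b=cv2.minAreaRect(cv2.findNonZero(m));x,y,w,h=cv2.boundingRect(cv2.findNonZero(m));print(b,(x,y,w,h))
ctr=[[x+w/2-.5,y+h/2-.5]]
for z in(.024,.027,.030):
    g=cast(c,ctr,z)[0]; e=cast(c,[(x,y+h/2),(x+w,y+h/2)],z+.004); print(z,g.round(4),np.linalg.norm(e[1]-e[0]).round(4),np.linalg.norm(g[:2]-[.3968,.3456]).round(4))
# second view, from further along +y, for height
r.goto([.395,.37,.22],rot(97)); c2,im2=look("done2")
m=((im2[...,2].astype(int)-im2[...,0]>8)&(im2[...,2]>110)).astype(np.uint8)
g=cast(c,ctr,.027)[0];K,T=c2;q=np.linalg.inv(T)@np.r_[g,1];uv=(K@q[:3])[:2]/q[2];u,v=uv.astype(int);print(uv)
k=np.zeros_like(m);k[v-30:v+30,u-35:u+35]=1;x,y,w,h=cv2.boundingRect(cv2.findNonZero(m*k));print(x,y,w,h)
c2c=[[x+w/2-.5,y+h/2-.5]]
for z in(.021,.024,.027,.030,.033): print(z,cast(c,ctr,z)[0][:2].round(4),cast(c2,c2c,z)[0][:2].round(4))
cv2.imwrite("pics/d2z.png",cv2.resize(im2[v-70:v+70,u-70:u+70,::-1],None,fx=4,fy=4,interpolation=cv2.INTER_CUBIC));print(r.get_obs()["clock"])
```

```text
((322.0, 143.0), (30.0, 36.0), 90.0) (304, 128, 37, 31)
0.024 [0.3953 0.3459 0.024 ] 0.0257 0.0016
0.027 [0.3953 0.346  0.027 ] 0.0255 0.0016
0.03 [0.3953 0.3461 0.03  ] 0.0252 0.0016
[325.08534094 251.14894542]
311 246 30 12
0.021 [0.3953 0.3458] [0.3959 0.3439]
0.024 [0.3953 0.3459] [0.3958 0.3448]
0.027 [0.3953 0.346 ] [0.3956 0.3457]
0.03 [0.3953 0.3461] [0.3955 0.3466]
0.033 [0.3953 0.3462] [0.3954 0.3475]
29.9833
```

View pics/d2z.png

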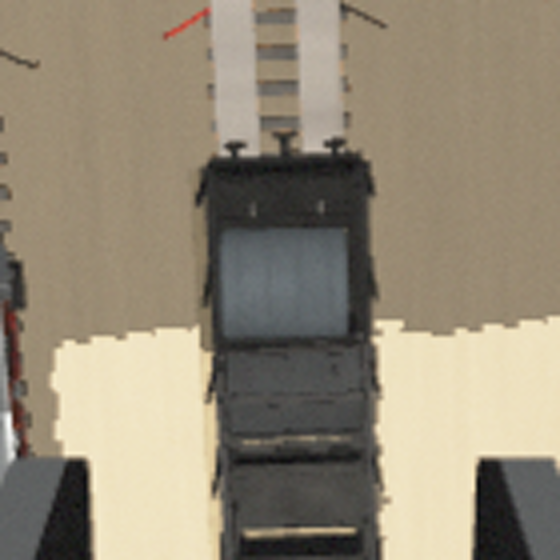

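The coil sits square and level in the bay, about 1.6 mm off its centre. Triangulation puts its centre at a height of about 0.027 m, which fits it lying on the bay floor.

```bash
python3 -c "
from bench import r
print(r.finish_job())"
```

```text
the job is handed in; nothing more can be done
None
```

I handed the job in at about 30 s on the clock: the lid sprang open untouched and the large coil lies across the wagon's left-hand bay, about 1.6 mm off centre and apparently fully down; the hand-in returned no verdict.

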